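# Free and draw out the die slide of a clay extruder

### The arm

A 6-joint arm with a two-finger parallel gripper is mounted at the origin on a cart in front of the work surface, level with it; the furniture and walls round the work are solid. World frame = base frame: x ahead of the robot, y to its left, z up, the work surface at z = 0. Lengths are in mm, angles in rad, forces in N, time in s.
With the tool pointing down it reaches from about 275 to 1000 mm from the base axis. Payload 8.4 kg.
Tool frame: the origin (TCP) lies at the very end of the fingers, on their centre line; the grasp point (between the pads) lies 19 mm behind it; y points along the fingers, x is the direction in which the jaws open and shut, and the axes are right-handed (so a half turn about y gives the same grasp; the last joint's range is limited). The gripper opens to 85 mm and grips with 20 to 120 N. Pads are 22 mm wide; open, the fingers measure 114 mm over their backs; the gripper's body (76 mm by 85 mm) begins 54 mm behind the grasp point. The pads swing forward as they close: fully open they stand 13 mm farther back than shut.
Start: joints at [1.279, 0.353, 1.633, -0, 1.155, -0.002], TCP at [178.599, 598.941, 231.281] pointing down, gripper open.
Joint ranges: [-2.63, 2.63], [-0.92, 2.1], [0.06, 2.66], [-1.3, 4.44], [0, 2.69], [-3.02, 3.02]. Speed limits (rad/s): [2.22, 2.22, 2.79, 3.14, 3.14, 3.14].

### API

Orientations are given as [roll, pitch, yaw] about the fixed x, y, z axes, in that order (R = Rz(yaw) Ry(pitch) Rx(roll)).
In Python, from rig import r gives the robot as it stands.
- The arm moves only by the tool servo_tool, never from a script. Its argument "motion" is a list of rows, each a list of 7 numbers: the opening, from -1 (shut) to 1 (fully open), then the shift along the tool's x, y, z in m, then the turn, a rotation vector about the tool's x, y, z in units of 10 degrees (1.0 is 10 degrees). A call has 1 to 12 rows; each row is the pose to reach, as a shift and turn from the pose commanded when the call began, along the tool's axes at that moment; what a row does not reach only later rows make up. A row lasts 1/8 s, in which the tool goes at most 62.5 mm and 10.7 degrees, less where a joint would pass 70% of its speed; a pose out of reach is approached as far as the arm can. A call with a gripper value outside its range is refused whole. The fingers move at their own pace and stop on an object; "grip_force" is the grip in N (left out, the last holds). Time passes only in rows, so rows that repeat a pose let the fingers close. It gives the time, the measured TCP pose, the force and the opening at its end, in the units of the state.
- r.sense(): the state, without advancing time (a new reading comes with each control period).
- r.grab_frame(name): name is "scene" or "top"; returns the picture (384x512x3 uint8, red, green, blue); there is no depth.
- r.calibration(name): a dict with "fx", "fy", "cx", "cy" (pixels), "R" (3x3) and "t" (3): a world point X has camera coordinates R X + t. Camera axes: x right, y down, z forward; pixel columns grow to the right and rows downward; lengths in mm; the calibration is good to about 2 mm. A picture is of the moment at which its call begins. calibration takes no time and is no camera call.
- r.sign_off(): hands the job in, once; it reports no verdict.
The state is a dict: "clock": time; "qpos": joint angles; "qvel": joint speeds; "joint_efforts": joint torques, N m; "eef_pos": TCP position; "tcp_rot": TCP orientation; "contact_force": force on the tool from outside, world axes, zero at the start; "wrist_torque": the same for the moment, N m; "opening": opening from 0.0 (shut) to 1.0 (fully open).
Only numpy, scipy, OpenCV 4.12 (cv2) and the standard library are available. Lean on these libraries where they do the work, as an engineer would, in place of code of your own. Each camera call takes 0.05 s, during which the arm holds its last target. There are 200 camera calls.

### The job

The clay extruder needs its die changed. Loosen the clamp nut deep in its bore by turning the T-handled socket key, which already stands on the nut, anticlockwise (seen from above) to the stop: pushing its bar round will do, and leave the key standing there; then pull the sprung die slide out by its upright pull plate to its stop, until it catches and stays out when let go. Do not disturb the two cups and the clay lump next to the extruder.

Things in the scene. Friction and masses are not known exactly. Their poses are not given: they have to be found in the camera images.
- extruder: Bench clay extruder, bolted down: grey block 130 x 100 mm, top at 104 mm, with a barrel (92 mm flange, top 102 mm) reaching 167 mm behind the origin, and a base plate 120 mm wide. Origin: on the table under the axis of the vertical bore, in the middle of the block. Its -x axis points out of the front face (65 mm from the origin), the way the die slide comes out; z is up.
- bore_mouth (a point): Middle of the bore's mouth in the top of the block, 104 mm above the table. The bore is 44 mm wide; the top of the square nut lies 53 mm down. A greased 41 mm brass collar of the key fills the mouth.
- key_bar (a point): Middle of the cross bar of the loose T-handled socket key (0.4 kg) standing in the bore: on the bore's axis, 179.5 mm up. The bar runs along its x axis: 12 mm rod (15 mm ends), 66 mm to each side; hub 24 mm, stem 16 mm. About 5 degrees of play on the nut. At the start that axis points 45 degrees clockwise (seen from above) of the extruder's x; at the loose stop the bar lies along the extruder's y.
- clamp_nut (a joint): Angle (rad) of the square clamp nut at the bottom of the bore: 0 tight, grows anticlockwise seen from above, 2.356 (135 degrees) at its loose stop. Stiff, 0.22 N m: some 5 to 10 N near the end of the bar. It stays where it is left. Until turned about 1.7 rad it locks the die slide.
- pull (a point): Middle of the top edge of the upright pull plate at the front end of the die slide, 98 mm above the table; axes as the extruder's. Plate 10 mm thick (x), 44 mm wide (y); rolled top edge 14 mm thick, 50 mm wide. The slide's upper face is 26 mm up. Slide closed, the gap between plate and front face is 51 mm, open from above.
- die_slide (a joint): Travel (m) of the die slide out of the front: 0 closed, 0.036 at its outer stop. A spring pulls it back (2 N to 4.5 N); let go after it has reached the stop it is held out by a catch at about 0.033.
- cup_terracotta: Terracotta cup, 80 mm wide, 79 mm tall, loose, left of the extruder. Origin at the centre of its underside.
- cup_buff: Buff clay cup, 78 mm wide, 76 mm tall, loose, right of the extruder. Origin at the centre of its underside.
- clay_lump: Lump of dry clay, 70 x 85 x 56 mm, loose, right of the extruder, behind the buff cup. Origin at the centre of its underside.
Things that resemble listed ones, but are neither listed nor needed, are in the scene too. Leave any orange or purple look-alike of the part that bears key_bar alone.

How it is judged (in metres and radians):
On the way, in this order (a step that is already met when the one before it is completed fails the run):
1. the clamp nut is turned anticlockwise to its stop (value of joint clamp_nut above 2.2 rad), for 0.2 s.
2. the die slide is pulled out to its catch (value of joint die_slide above 0.03 m), for 0.3 s.
At the end, for the whole second after the job is handed in: The clamp nut is at its loose stop (over 2.2 of 2.356 rad), the die slide stands out on its catch by itself (over 30 of 36 mm, at rest), and the T key still stands upright in the bore, down on the nut (within 7 degrees of vertical, bar middle within 20 mm of the bore axis and under 186 mm high) (value of joint clamp_nut above 2.2 rad and value of joint die_slide above 0.03 m and velocity of joint die_slide below 0.01 m/s and angle between key_bar's own z axis and vertical below 0.12 rad and horizontal distance between key_bar and extruder below 0.02 m and height (world z) of key_bar below 0.186 m); the robot touches nothing.
It fails at once if the socket key is lifted off the nut (height (world z) of key_bar above 0.205 m).
It fails at once if a cup or the clay lump is shoved (over 20 mm) (distance of any of cup_terracotta, cup_buff, clay_lump from where it was at the start of the episode above 0.02 m).
It fails at once if a cup is tipped (angle between any of cup_terracotta, cup_buff's own z axis and vertical above 0.4 rad).
It also fails if it takes over 64 s, if anything falls off the work surface, if the arm or the gripper's body presses on something with over 40 N, if the wrist force passes 120 N, or if a joint passes its speed limit or range.

## Working session

There is one attempt and no reset: what is moved stays moved. The work goes in short steps, Python scripts to look and compute and a tool call to move; the robot and the scene stay as the last step left them, time stands still between calls to the robot, and variables do not carry over. Pictures are saved under pics/ and viewed, on a budget of 10 in all, crops included, one or two more only if the job needs it, and the job is handed in when it is done.

Besides the shell and the picture viewer there is one more tool, called after "Call:" as name([rows], argument=value, ...), one row to a line, values as JSON. servo_tool: Moves the arm, as the interface text tells. Its arguments: {"type":"object","properties":{"motion":{"type":"array","items":{"type":"array","items":{"type":"number"}}},"grip_force":{"type":"number"}},"required":["motion"]}

```bash
mkdir -p pics; ls; python3 - <<'E'
from rig import r
import cv2,numpy as np
for n in("scene","top"):
    im=r.grab_frame(n); cv2.imwrite(f"pics/{n}0.png",im[:,:,::-1])
    c=r.calibration(n); print(n,c)
print(r.sense())
a=cv2.imread("pics/scene0.png");cv2.imwrite("pics/s0.png",cv2.resize(a,(800,600)))
a=cv2.imread("pics/top0.png");cv2.imwrite("pics/t0.png",cv2.resize(a,(800,600)))
E
```

```text
pics
scene {'fx': 364.6385956496417, 'fy': 364.6385956496417, 'cx': 244.89796031301586, 'cy': 189.66190256414154, 'R': array([[ 0.76125179, -0.64832101, -0.01325072],
       [-0.4049475 , -0.45932661, -0.79059255],
       [ 0.50647135,  0.60720584, -0.61219918]]), 't': array([-475.35758943,  382.62715749,  584.96139013])}
top {'fx': 480.96450805591843, 'fy': 480.96450805591843, 'cx': 254.6876704438252, 'cy': 196.35643686813967, 'R': array([[ 0.00390911, -0.999936  , -0.01061693],
       [-0.98859591, -0.00226602, -0.15057555],
       [ 0.15054185,  0.01108447, -0.98854149]]), 't': array([  24.84265869,  655.65391136, 1141.6050581 ])}
{'clock': 0.1, 'qpos': array([ 1.27858713e+00,  3.53593323e-01,  1.63404956e+00, -5.13516635e-06,
        1.15518484e+00, -2.41414447e-03]), 'qvel': array([-0.00153179, -0.00200397, -0.00150058,  0.00098975, -0.00116637,
       -0.00072436]), 'joint_efforts': array([-1.02531532e-03, -6.06354618e+01, -3.42820394e+01, -9.54912889e-05,
        3.83222228e-03, -2.90158459e-05]), 'eef_pos': array([178.4872576 , 598.53664477, 230.63209901]), 'tcp_rot': array([-1.57079804e+00,  1.23508018e-03,  1.28100335e+00]), 'contact_force': array([-0.57395234, -0.29515474, -0.09331997]), 'wrist_torque': array([ 0.02015975,  0.02081778, -0.0285937 ]), 'opening': 0.9993068882836172}
```

View pics/s0.png

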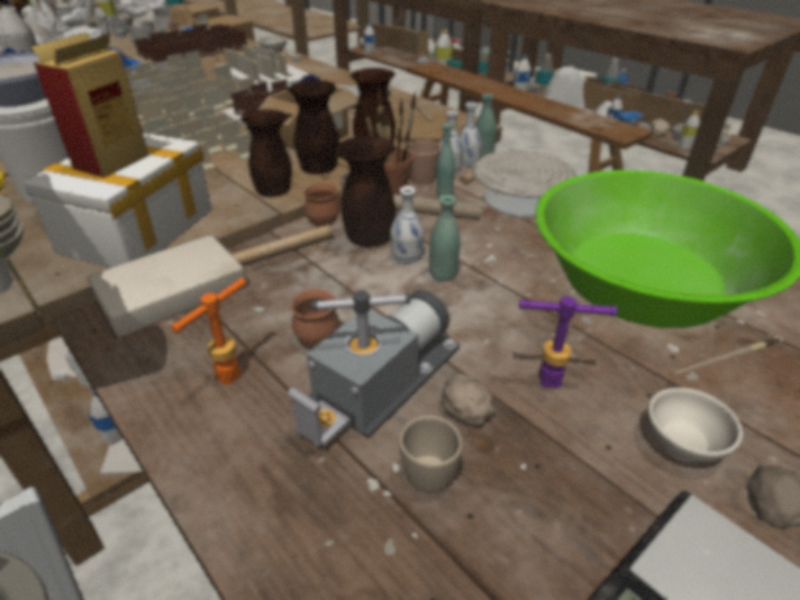

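View pics/t0.png

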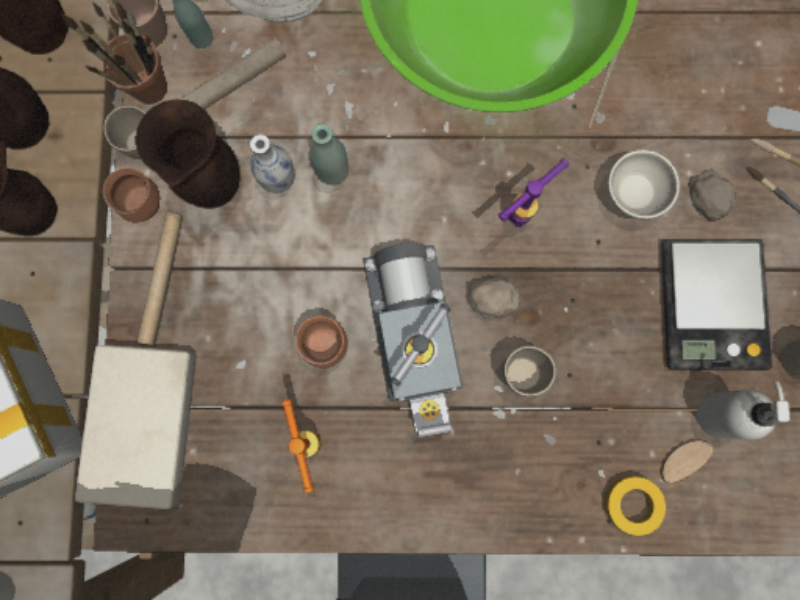

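In the 800x600 top view, three things could be taken for the key: the grey T key in the extruder at (420,346), an orange one at (297,446) and a purple one at (535,188). The grey one is the target, since it stands in the bore. I'll check it in a close crop of both views.

```bash
cat > h.py <<'E'
import numpy as np,cv2
from rig import r
def proj(n,X):
    c=r.calibration(n);p=np.asarray(X,float).reshape(-1,3)@c["R"].T+c["t"]
    return np.c_[c["fx"]*p[:,0]/p[:,2]+c["cx"],c["fy"]*p[:,1]/p[:,2]+c["cy"]]
def unproj(n,uv,z):
    c=r.calibration(n);d=c["R"].T@np.array([(uv[0]-c["cx"])/c["fx"],(uv[1]-c["cy"])/c["fy"],1]);o=-c["R"].T@c["t"]
    return o+d*(z-o[2])/d[2]
E
python3 - <<'E'
import cv2,numpy as np
a=cv2.imread("pics/top0.png")[150:285,180:360];b=cv2.imread("pics/scene0.png")[180:300,170:310]
A=cv2.resize(a,None,fx=4.4,fy=4.4,interpolation=cv2.INTER_CUBIC);cv2.imwrite("pics/c1.png",A);print(A.shape)
E
```

```text
(594, 792, 3)
```

View pics/c1.png

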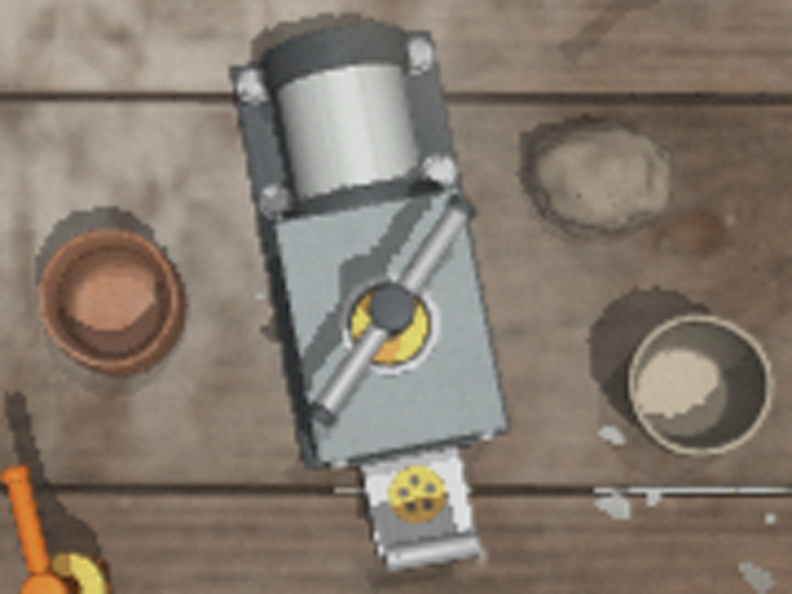

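The crop shows the grey key in the bore: hub (392,307), bar ends (323,412) and (461,208). Block top corners are about (275,218), (463,190), (505,430) and (312,463). The pull plate's top edge runs from (388,556) to (480,545).

```bash
python3 - <<'E'
from h import *
f=lambda p,z:unproj("top",(180+(p[0]+.5)/4.4-.5,150+(p[1]+.5)/4.4-.5),z)
np.set_printoptions(precision=1,suppress=True)
hub=f((392,307),186);e1=f((323,412),182);e2=f((461,208),182);print("hub",hub,"ends",e1,e2,(e1+e2)/2,np.degrees(np.arctan2(*(e2-e1)[1::-1])),np.linalg.norm(e2-e1))
c=[f(p,104) for p in((275,218),(463,190),(505,430),(312,463))];print(np.array(c),np.mean(c,0))
d=c[0]+c[1]-c[2]-c[3];print("yaw",np.degrees(np.arctan2(d[1],d[0])))
print("bore",f((391,323),104)); p=[f((388,553),98),f((480,542),98)];print("pull",p,np.mean(p,0))
for n,q,z in(("terra",(113,300),79),("buff",(700,384),76),("lump",(598,178),30)):print(n,f(q,z))
print("scene hub px",proj("scene",hub),"")
E
```

```text
hub [584.3  -5.3 186. ] ends [532.6  28.6 182. ] [634.4 -39.9 182. ] [583.5  -5.6 182. ] -33.932686216297206 122.65261355247142
[[640.6  55.9 104. ]
 [656.  -45.  104. ]
 [527.7 -66.4 104. ]
 [510.   35.4 104. ]] [583.6  -5.  104. ]
yaw 9.217057666835206
bore [584.2  -6.3 104. ]
pull [array([463.3,  -4.8,  98. ]), array([469.2, -53.2,  98. ])] [466.2 -29.   98. ]
terra [598.8 145.   79. ]
buff [ 554.2 -174.3   76. ]
lump [ 675.  -126.2   30. ]
scene hub px [[230.8 190.3]]
```

Call:
servo_tool([
  [1, -0.039, -0.03, -0.047, 0, 0.8, 0],
  [1, -0.077, -0.03, -0.093, 0, 1.7, 0],
  [1, -0.116, -0.03, -0.14, 0, 2.5, 0],
  [1, -0.154, -0.03, -0.187, 0, 3.3, 0],
  [1, -0.193, -0.03, -0.234, 0, 4.2, 0],
  [1, -0.231, -0.03, -0.28, 0, 5, 0],
  [1, -0.27, -0.03, -0.327, 0, 5.8, 0],
  [1, -0.309, -0.03, -0.374, 0, 6.7, 0],
  [1, -0.347, -0.03, -0.421, 0, 7.5, 0],
  [1, -0.386, -0.03, -0.467, 0, 8.3, 0],
  [1, -0.424, -0.03, -0.514, 0, 9.2, 0],
  [1, -0.463, -0.03, -0.561, 0, 10, 0],
])

```text
clock: 1.6
eef_pos: [584.6, -6.9, 261.1]
tcp_rot: [-1.571, 0.0, -0.469]
contact_force: [1.5, 0.8, 1.1]
opening: 1.003
```

Call:
servo_tool([
  [1, 0, 0, 0, 0, 1, 0],
  [1, 0, 0, 0, 0, 2, 0],
  [1, 0, 0, 0, 0, 3, 0],
  [1, 0, 0, 0, 0, 4, 0],
  [1, 0, 0, 0, 0, 5.2, 0],
  [1, 0, 0, 0, 0, 5.2, 0],
  [1, 0, 0, 0, 0, 5.2, 0],
  [1, 0, 0, 0, 0, 5.2, 0],
])

```text
clock: 2.6
eef_pos: [583.9, -5.1, 261.2]
tcp_rot: [-1.571, 0.0, -1.369]
contact_force: [0.8, -0.5, 0.9]
opening: 0.998
```

```bash
python3 - <<'E'
from h import *
im=r.grab_frame("scene")[:,:,::-1];cv2.imwrite("pics/s2.png",cv2.resize(im[120:300,150:330],(600,600),interpolation=cv2.INTER_CUBIC))
s=r.sense();print(s["eef_pos"],s["tcp_rot"],s["qpos"],s["contact_force"])
E
```

```text
[583.86441437  -5.06058825 261.25390224] [-1.57085664e+00 -5.61790980e-06 -1.37005759e+00] [-1.12255113e-02  2.62017498e-01  1.69125823e+00 -1.95960531e-05
  1.18837471e+00  1.35883939e+00] [ 0.18692235 -0.43788377 -0.35512092]
```

View pics/s2.png

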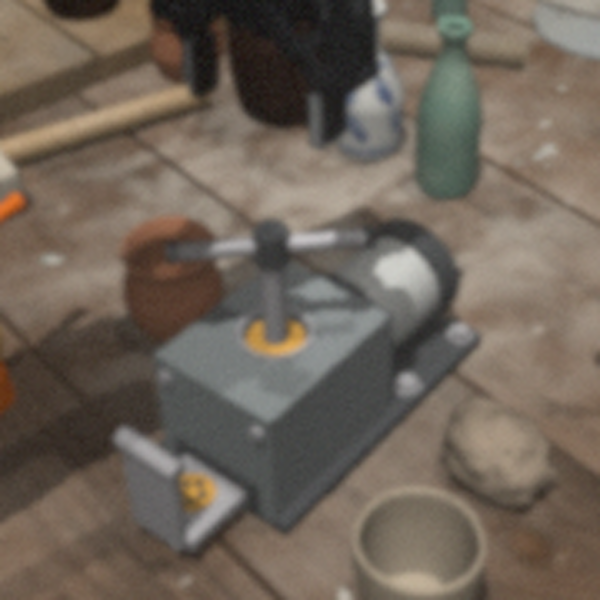

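The shut-to-bar geometry is fine: the fingertips at crop (205,95) and (320,145) straddle the hub at (271,240), clear of the bar. Lowering the tool.

Call:
servo_tool([
  [1, 0, 0.03, 0, 0, 0, 0],
  [1, 0, 0.06, 0, 0, 0, 0],
  [1, 0, 0.085, 0, 0, 0, 0],
  [1, 0, 0.1, 0, 0, 0, 0],
  [1, 0, 0.109, 0, 0, 0, 0],
  [1, 0, 0.109, 0, 0, 0, 0],
  [1, 0, 0.109, 0, 0, 0, 0],
  [1, 0, 0.109, 0, 0, -1, 0],
  [1, 0, 0.109, 0, 0, -2, 0],
  [1, 0, 0.109, 0, 0, -3, 0],
  [1, 0, 0.109, 0, 0, -3, 0],
  [1, 0, 0.109, 0, 0, -3, 0],
])

```text
clock: 4.15
eef_pos: [584.2, -5.1, 152.8]
tcp_rot: [-1.57, -0.001, -0.852]
contact_force: [-0.1, -0.6, -0.1]
opening: 1.0
```

```bash
python3 - <<'E'
from h import *
s=r.sense();print(s["eef_pos"],s["tcp_rot"],s["contact_force"],s["wrist_torque"])
E
```

```text
[584.19841243  -5.08494843 152.77214426] [-1.57018767e+00 -6.03426592e-04 -8.52023665e-01] [-0.08756617 -0.56759634 -0.14313011] [ 0.03160626 -0.02098776  0.01776282]
```

Call:
servo_tool([
  [1, 0, 0, 0, 0, -0.8, 0],
  [1, 0, 0, 0, 0, -1.6, 0],
  [1, 0, 0, 0, 0, -2.4, 0],
  [1, 0, 0, 0, 0, -3.2, 0],
  [1, 0, 0, 0, 0, -4, 0],
  [1, 0, 0, 0, 0, -4.8, 0],
  [1, 0, 0, 0, 0, -5.6, 0],
  [1, 0, 0, 0, 0, -6.4, 0],
  [1, 0, 0, 0, 0, -7.2, 0],
  [1, 0, 0, 0, 0, -8, 0],
  [1, 0, 0, 0, 0, -8, 0],
  [1, 0, 0, 0, 0, -8, 0],
])

```text
clock: 5.65
eef_pos: [584.0, -5.1, 152.4]
tcp_rot: [-1.571, -0.0, 0.544]
contact_force: [-0.1, -1.0, 0.0]
opening: 1.001
```

```bash
python3 - <<'E'
from h import *
im=r.grab_frame("scene")[:,:,::-1];cv2.imwrite("pics/s3.png",cv2.resize(im[120:300,150:330],(600,600),interpolation=cv2.INTER_CUBIC))
s=r.sense();print(s["eef_pos"],s["tcp_rot"],s["contact_force"],s["wrist_torque"])
E
```

```text
[584.03141933  -5.05818199 152.36998502] [-1.57097159e+00 -2.67138120e-04  5.44664054e-01] [-0.10425358 -1.09357754  0.87492338] [-0.0709806  -0.06556516 -0.06945446]
```

View pics/s3.png

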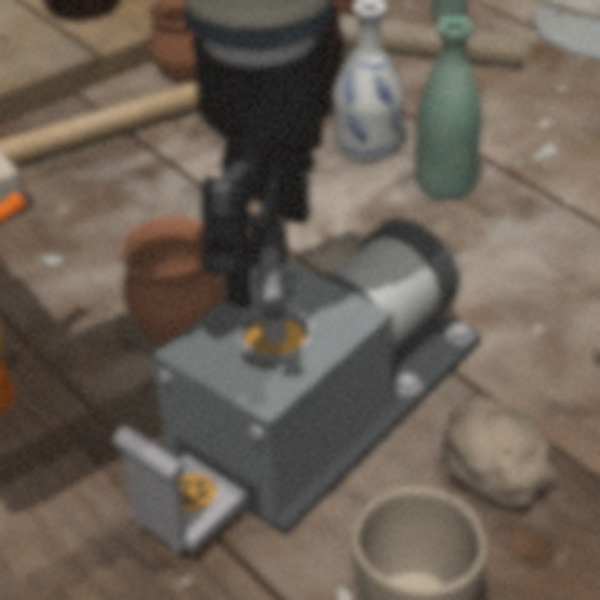

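The key is turning with the fingers: the bar now points towards the camera, at about (270,290). Continuing to the stop.

Call:
servo_tool([
  [1, 0, 0, 0, 0, -0.8, 0],
  [1, 0, 0, 0, 0, -1.6, 0],
  [1, 0, 0, 0, 0, -2.4, 0],
  [1, 0, 0, 0, 0, -3.2, 0],
  [1, 0, 0, 0, 0, -4, 0],
  [1, 0, 0, 0, 0, -4.5, 0],
  [1, 0, 0, 0, 0, -4.5, 0],
  [1, 0, 0, 0, 0, -4.5, 0],
])

```text
clock: 6.7
eef_pos: [583.9, -5.0, 152.3]
tcp_rot: [-1.571, -0.0, 1.331]
contact_force: [0.8, -1.4, 0.4]
opening: 1.0
```

```bash
python3 - <<'E'
from h import *
im=r.grab_frame("top")[:,:,::-1];cv2.imwrite("pics/t4.png",cv2.resize(im[150:285,180:360],None,fx=4.4,fy=4.4,interpolation=cv2.INTER_CUBIC))
s=r.sense();print(s["eef_pos"],s["tcp_rot"],s["contact_force"],s["wrist_torque"],s["joint_efforts"])
E
```

```text
[583.94284696  -5.0444918  152.3008673 ] [-1.57087898e+00 -2.81808743e-05  1.33107307e+00] [-0.02634645 -0.78180863  1.52293069] [-0.18176781 -0.08038188 -0.1028134 ] [ 6.93258327e-01 -5.75282085e+01 -2.94861048e+01  2.51727579e-01
  1.30881825e-01 -5.57367434e-02]
```

Call:
servo_tool([
  [1, 0, 0, 0, 0, -0.3, 0],
  [1, 0, 0, 0, 0, -0.6, 0],
  [1, 0, 0, 0, 0, -0.6, 0],
  [1, 0, 0, 0, 0, -0.6, 0],
])

```text
clock: 7.25
eef_pos: [583.9, -5.1, 152.3]
tcp_rot: [-1.571, 0.0, 1.436]
contact_force: [0.7, -1.4, 0.5]
opening: 0.995
```

```bash
python3 - <<'E'
from h import *
im=r.grab_frame("scene")[:,:,::-1];cv2.imwrite("pics/s5.png",cv2.resize(im[120:300,150:330],(600,600),interpolation=cv2.INTER_CUBIC))
s=r.sense();print(s["eef_pos"],s["tcp_rot"],s["contact_force"],s["wrist_torque"],s["joint_efforts"])
E
```

```text
[583.95872934  -5.07080044 152.32379785] [-1.57092405e+00 -4.50420582e-07  1.43665524e+00] [ 0.3900535  -1.01860164  1.31209067] [-0.23547979 -0.08687051 -0.14113696] [  0.88000808 -57.44350433 -29.36280906   0.29044298   0.17433832
  -0.1213632 ]
```

View pics/s5.png

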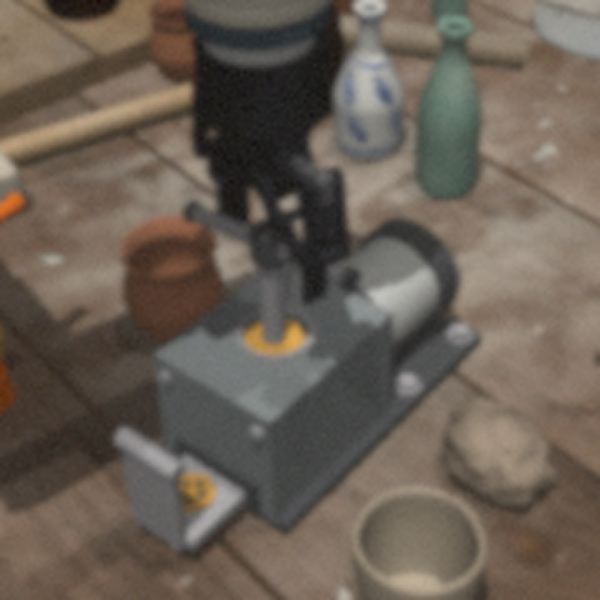

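The scene crop shows the bar ends at (192,211) and (348,277), with the key upright.

```bash
python3 - <<'E'
from h import *
a,b=[unproj("scene",(150+x*.3,120+y*.3),179.5) for x,y in((192,211),(348,277))]
print(a,b,(a+b)/2,np.degrees(np.arctan2(*(a-b)[1::-1])),np.linalg.norm(a-b))
E
```

```text
[567.01991024  54.37893511 179.5       ] [598.94778203 -63.34580957 179.5       ] [582.98384614  -4.48343723 179.5       ] 105.17405656567752 121.97747541450457
```

Call:
servo_tool([
  [1, 0, 0, 0, 0, -0.2, 0],
  [1, 0, 0, 0, 0, -0.4, 0],
  [1, 0, 0, 0, 0, -0.5, 0],
  [1, 0, 0, 0, 0, -0.5, 0],
  [1, 0, 0, 0, 0, -0.5, 0],
])

```text
clock: 7.92
eef_pos: [584.0, -5.1, 152.3]
tcp_rot: [-1.571, -0.0, 1.525]
contact_force: [0.9, -2.0, 0.3]
opening: 0.996
```

```bash
python3 - <<'E'
from h import *
im=r.grab_frame("scene")[:,:,::-1];cv2.imwrite("pics/s6.png",cv2.resize(im[120:300,150:330],(600,600),interpolation=cv2.INTER_CUBIC))
s=r.sense();print(s["eef_pos"],s["tcp_rot"],s["contact_force"],s["wrist_torque"],s["joint_efforts"])
E
```

```text
[583.93274621  -5.07472827 152.30624223] [-1.57086007e+00 -1.39948143e-05  1.52496847e+00] [ 0.21074722 -2.8802654   1.54794922] [-0.39226356 -0.12239851 -0.67565568] [  1.70539241 -57.20063567 -29.04076159   0.20184363   0.29251311
  -0.66200696]
```

The yaw torque rose to 0.68 N m, well above the nut's 0.22, so the nut is at its stop. Backing the fingers off the bar and rising.

Call:
servo_tool([
  [1, 0, 0, 0, 0, 1, 0],
  [1, 0, 0, 0, 0, 2, 0],
  [1, 0, 0, 0, 0, 3, 0],
  [1, 0, 0, 0, 0, 3.5, 0],
  [1, 0, 0, 0, 0, 3.5, 0],
  [1, 0, -0.03, 0, 0, 3.5, 0],
  [1, 0, -0.06, 0, 0, 3.5, 0],
  [1, 0, -0.09, 0, 0, 3.5, 0],
  [1, 0, -0.11, 0, 0, 4.5, 0],
  [1, 0, -0.11, 0, 0, 5.5, 0],
  [1, 0, -0.11, 0, 0, 6.5, 0],
  [1, 0, -0.11, 0, 0, 7.6, 0],
])

```text
clock: 9.48
eef_pos: [583.6, -4.9, 262.2]
tcp_rot: [-1.571, 0.0, 0.2]
contact_force: [0.2, -0.4, 0.5]
opening: 0.996
```

```bash
python3 - <<'E'
from h import *
s=r.sense();p=s["eef_pos"];print(p,s["tcp_rot"],s["contact_force"])
im=r.grab_frame("scene")[:,:,::-1];cv2.imwrite("pics/s7.png",cv2.resize(im[120:300,150:330],(600,600),interpolation=cv2.INTER_CUBIC))
y=s["tcp_rot"][2];d=np.array([465.5,-28.8])-p[:2];print(d@[np.cos(y),np.sin(y)],d@[-np.sin(y),np.cos(y)])
E
```

```text
[583.62866038  -4.91469254 262.18602017] [-1.57061006e+00  4.43887047e-04  2.00450870e-01] [ 0.15469875 -0.41652751  0.53686555]
-120.51919096322239 0.11368881153956197
```

View pics/s7.png

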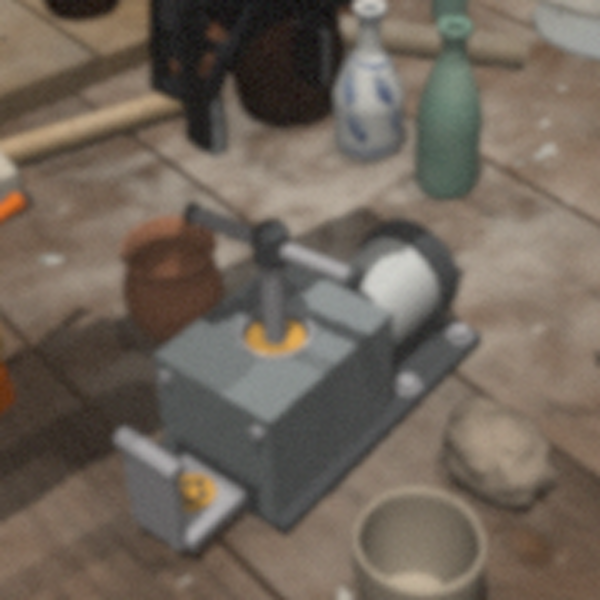

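The key stands upright with its bar from (190,211) to (350,270), along the block's y. Moving over the pull plate.

Call:
servo_tool([
  [-0.2, -0.04, 0, 0, 0, 0, 0],
  [-0.2, -0.08, 0, 0, 0, 0, 0],
  [-0.2, -0.12, 0.03, 0, 0, 0, 0],
  [-0.2, -0.12, 0.08, 0, 0, 0, 0],
  [-0.2, -0.12, 0.12, 0, 0, 0, 0],
  [-0.2, -0.12, 0.14, 0, 0, 0, 0],
  [-0.2, -0.12, 0.14, 0, 0, 0, 0],
  [-0.2, -0.12, 0.14, 0, 0, 0, 0],
])

```text
clock: 10.52
eef_pos: [466.9, -29.3, 123.1]
tcp_rot: [-1.571, -0.001, 0.206]
contact_force: [0.1, -0.9, 0.1]
opening: 0.402
```

```bash
python3 - <<'E'
from h import *
s=r.sense();p=s["eef_pos"];print(p,s["tcp_rot"],s["contact_force"],s["opening"])
im=r.grab_frame("scene")[:,:,::-1];cv2.imwrite("pics/s8.png",cv2.resize(im[170:300,140:270],(600,600),interpolation=cv2.INTER_CUBIC))
E
```

```text
[466.94228056 -29.29692587 123.06277016] [-1.57104358e+00 -8.80807297e-04  2.05588457e-01] [ 0.11962833 -0.91043636  0.09686693] 0.4018066019797803
```

View pics/s8.png

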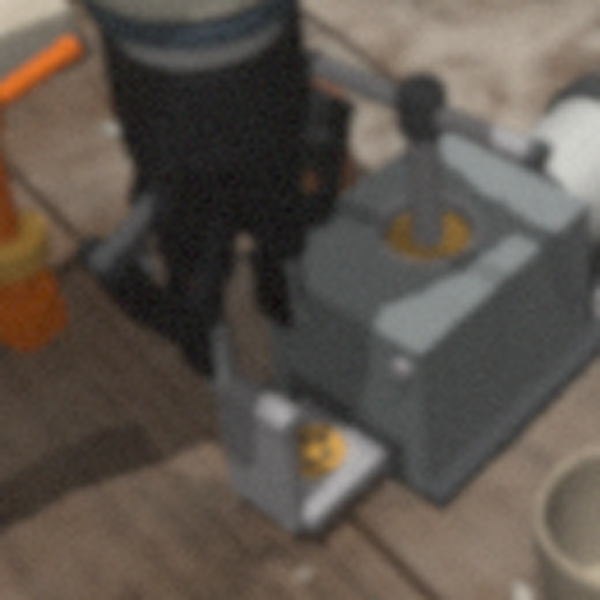

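The fingers straddle the pull plate: tips at (212,370) and (280,320) with the plate's top edge between them. Going down.

Call:
servo_tool([
  [-0.2, 0, 0.012, 0, 0, 0, 0],
  [-0.2, 0, 0.024, 0, 0, 0, 0],
  [-0.2, 0, 0.034, 0, 0, 0, 0],
  [-0.2, 0, 0.034, 0, 0, 0, 0],
])

```text
clock: 11.08
eef_pos: [465.6, -29.2, 87.2]
tcp_rot: [-1.57, 0.002, 0.203]
contact_force: [-0.2, 0.2, -0.9]
opening: 0.397
```

Call:
servo_tool([
  [-0.2, 0, 0.015, 0, 0, 0, 0],
  [-0.2, 0, 0.03, 0, 0, 0, 0],
  [-0.2, 0, 0.03, 0, 0, 0, 0],
  [-0.2, -0.008, 0.03, 0, 0, 0, 0],
  [-0.2, -0.016, 0.03, 0, 0, 0, 0],
  [-0.2, -0.024, 0.03, 0, 0, 0, 0],
  [-0.2, -0.03, 0.03, 0, 0, 0, 0],
  [-0.2, -0.03, 0.03, 0, 0, 0, 0],
])

```text
clock: 12.08
eef_pos: [437.0, -35.5, 58.8]
tcp_rot: [-1.571, -0.001, 0.203]
contact_force: [1.5, 0.3, 0.1]
opening: 0.399
```

Call:
servo_tool([
  [-0.2, -0.006, 0, 0, 0, 0, 0],
  [-0.2, -0.012, 0, 0, 0, 0, 0],
  [-0.2, -0.017, 0, 0, 0, 0, 0],
  [-0.2, -0.017, 0, 0, 0, 0, 0],
])

```text
clock: 12.58
eef_pos: [421.0, -38.8, 58.7]
tcp_rot: [-1.571, -0.002, 0.203]
contact_force: [4.0, 3.2, 1.4]
opening: 0.398
```

Call:
servo_tool([
  [-0.2, -0.002, 0, 0, 0, 0, 0],
  [-0.2, -0.004, 0, 0, 0, 0, 0],
  [-0.2, -0.004, 0, 0, 0, 0, 0],
])

```text
clock: 12.95
eef_pos: [420.9, -39.2, 59.1]
tcp_rot: [-1.572, -0.009, 0.203]
contact_force: [16.8, 9.7, -10.3]
opening: 0.396
```

The force climbed to 17 N with no more travel, so the slide is at its stop. Easing back to let the catch take it, centred on the plate.

Call:
servo_tool([
  [-0.2, 0.003, 0, 0, 0, 0, 0],
  [-0.2, 0.007, 0, 0, 0, 0, 0],
  [-0.2, 0.011, 0, 0, 0, 0, 0],
  [-0.2, 0.016, 0, 0, 0, 0, 0],
  [-0.2, 0.018, 0, 0, 0, 0, 0],
  [-0.2, 0.018, 0, 0, 0, 0, 0],
])

```text
clock: 13.7
eef_pos: [433.8, -35.9, 58.1]
tcp_rot: [-1.571, 0.001, 0.203]
contact_force: [0.3, 0.0, 0.3]
opening: 0.398
```

Contact force is zero: the tool is free and the slide isn't following. Lifting out and looking.

Call:
servo_tool([
  [-0.2, 0, -0.015, 0, 0, 0, 0],
  [-0.2, 0, -0.03, 0, 0, 0, 0],
  [-0.2, 0, -0.06, 0, 0, 0, 0],
  [-0.2, 0, -0.11, 0, 0, 0, 0],
  [-0.2, 0, -0.16, 0, 0, 0, 0],
  [-0.2, -0.03, -0.2, 0.05, 0, 0, 0],
  [-0.2, -0.06, -0.2, 0.1, 0, 0, 0],
  [-0.2, -0.06, -0.2, 0.15, 0, 0, 0],
  [-0.2, -0.06, -0.2, 0.2, 0, 0, 0],
  [-0.2, -0.06, -0.2, 0.2, 0, 0, 0],
])

```text
clock: 14.95
eef_pos: [333.8, 150.2, 258.3]
tcp_rot: [-1.57, -0.0, 0.209]
contact_force: [0.1, -0.1, -0.7]
opening: 0.4
```

```bash
python3 - <<'E'
from h import *
s=r.sense();print(s["eef_pos"],s["contact_force"])
a=r.grab_frame("top")[:,:,::-1][150:285,180:360];b=r.grab_frame("scene")[:,:,::-1][170:290,170:330]
cv2.imwrite("pics/t9.png",cv2.resize(a,None,fx=4.4,fy=4.4,interpolation=cv2.INTER_CUBIC))
cv2.imwrite("pics/s9.png",cv2.resize(b,None,fx=5,fy=5,interpolation=cv2.INTER_CUBIC))
E
```

```text
[333.78850982 150.22559307 258.31431195] [ 0.05505306 -0.08425862 -0.6846583 ]
```

View pics/t9.png

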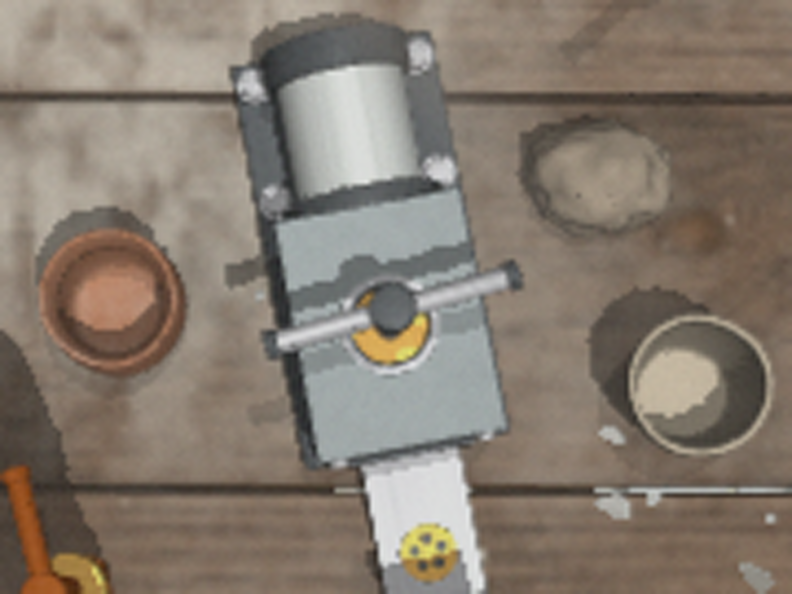

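The top crop shows the die at (428,553), previously (418,494): about 34 mm out and staying there with nothing touching it. The bar ends are at (270,343) and (512,275), across the block, and the cups and lump are where they were. Handing in.

```bash
python3 -c "
from rig import r
print(r.sign_off())"
```

```text
the job is handed in; nothing more can be done
None
```

The clamp nut is loosened to its stop and the die slide is pulled out and held on its catch. The job was handed in at about 15 s of the 64 s; no verdict is reported.

- **Nut:** I turned the grey key by its bar, with the open fingers one on each side of it. At the end the torque rose to about 0.68 N m, against 0.22 N m for the stiff nut, so it was at the stop. In the last top picture the bar lies about 95 degrees from the extruder's x axis, which matches the stop plus the key's play on the nut. The key is upright in the bore.
- **Slide:** I hooked the pull plate until the force climbed to 17 N with no more travel. After I let go, the last picture showed the slide about 34 mm out, with the arm clear of everything. That figure is rough, but it agrees with the catch at about 33 mm.
- **Surroundings:** the two cups and the clay lump are at the same pixels as at the start.

No check failed or disagreed. The nut angle is inferred from the torque and the bar direction, since the joint itself could not be read.

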